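# Open the bench gas valve with its square key

### The job

Turn on the gas at the soldering bench: lift the T-shaped square key out of its wooden stand, feel it into the square socket, which sits off-centre at the bottom of the gas box's recess until it is fully home, and turn it anticlockwise (seen from above) as far as its stop. Let go and leave the key standing fully home in the socket with the valve fully open. Push and turn gently, stop as soon as you feel the stop and do not force it, and leave the jar, the crucible and the steel block where they are.

Things in the scene. Friction and masses are not known exactly. Their poses are not given: they have to be found in the camera images.
- gas_box: The fixed gas outlet box: grey painted steel, 120 x 120 x 60 mm; origin at the centre of its underside on the bench, z up, x and y parallel to its sides. In its top is a square recess, 60 x 60 mm and 12 mm deep, central and parallel to the sides; on the recess floor lies the brass spindle with the socket.
- recess (a point): Middle of the recess floor, 48 mm above the bench (axes as the box). The brass spindle's top is at this height, but its upright axis lies 4.5 to 9 mm off this point along the box's x (either way) and 0 to 9 mm along its y (either way), not measured: find it by feel or sight. Around it: a flush dark steel plate, a ring groove up to 7 mm wide. Keep pushes of the key under 25 N; over 60 N breaks it.
- spindle (a joint): Angle (rad) of the 30 mm square brass spindle; in its middle a 15.5 mm square socket, 20 mm deep (its floor 28 mm above the bench). Grows anticlockwise from above. At 0 the socket's flats are parallel to the box's sides; firm open stop at 1.571. Starts part-way, stays where left, turns stiffly (0.12 N m); over 0.3 N m against the stop may break it. A seated key has 0.11 rad of play either way.
- key_grip (a point): Centre of the loose steel T-key's handle bar: 60 mm long (its x), 12 mm wide (its y), 12 mm high. Below it a 14 mm square shank, flats parallel to its x and y, 60 mm from bar to tip, the last 5 mm tapering to a 10 mm square foot. z points up the shank; about 160 g. It starts upright in its stand, this point 78 mm above the bench.
- key_tip (a point): Centre of the flat foot of the key, 66 mm below key_grip along the shank; same axes. Fully home it is 28 mm above the bench.
- key_stand: The key's fixed stand: wooden block 70 x 70 x 40 mm, origin at the centre of its underside, with a 16 mm square hole 28 mm deep in its middle in which the key stands loosely.
- flux_jar: Bystander: small amber glass jar, 44 mm diameter, 45 mm high; origin at the centre of its underside.
- doming_block: Bystander: steel block, 45 mm cube; origin at the centre of its underside.
- firebrick: Fixed firebrick 114 x 230 x 30 mm beyond the work; origin at the centre of its underside.
- crucible: Bystander: white ceramic dish, 56 mm across, 26 mm high, on the firebrick; origin at the centre of its underside.
Mind the look-alikes: they are no part of the job. Leave any yellow look-alike of the part that bears key_grip alone.

How it is judged:
By the outcome, as a careful person would: the job done as asked, in the order asked, and still so for the second after the job is handed in, with the robot touching nothing.
It also fails if it takes over 72 s, if anything falls off the work surface, if the arm or the gripper's body presses on something with over 40 N, if the wrist force passes 120 N, or if a joint passes its speed limit or range.

### The arm

A 6-joint arm with a two-finger parallel gripper is mounted at the origin on the work surface. World frame = base frame: x ahead of the robot, y to its left, z up, the work surface at z = 0. Lengths are in mm, angles in rad, forces in N, time in s.
With the tool pointing down it reaches from about 300 to 775 mm from the base axis. Payload 14.6 kg.
Tool frame: the origin (TCP) lies on the centre line of the jaws, within the pads' length; the fingertips stand 8 mm ahead of it and the grasp point (between the pads) lies 11 mm behind it; z points along the fingers, y is the direction in which the jaws open and shut (so a half turn about z gives the same grasp; the last joint's range is limited). The gripper opens to 94 mm and grips with 3 to 60 N. Pads are 16 mm wide; open, the fingers measure 119 mm over their backs; the gripper's body (75 mm by 177 mm) begins 78 mm behind the grasp point.
Start: joints at [1.204, 0.3, 1.521, -0, 1.321, -0.067], TCP at [162.428, 525.458, 180.946] pointing down, gripper open.
Joint ranges: [-3.03, 3.03], [-0.79, 2.21], [0.23, 2.52], [-1.04, 4.18], [0, 3.07], [-2.55, 2.55]. Speed limits (rad/s): [2.22, 2.22, 2.57, 3.14, 3.14, 3.14].

### API

Orientations are given as [roll, pitch, yaw] about the fixed x, y, z axes, in that order (R = Rz(yaw) Ry(pitch) Rx(roll)).
In Python, from cell import read_state, cams, manip gives the robot as it stands.
- The arm moves only by the shell command python3 -m handwheel 'ROWS' [OPENING] [FORCE]. ROWS is JSON, a list of rows, each a list of 4 numbers: the shift along the tool's x, y, z in m, then the turn about the tool's z in degrees. In form: [[dx, dy, dz, turn], ...]. A call has 1 to 5 rows; each row is the pose to reach, as a shift and turn from the pose measured when the call began, along the tool's axes at that moment; what a row does not reach only later rows make up. A row lasts 1/8 s, in which the tool goes at most 62.5 mm and 10.7 degrees, less where a joint would pass 70% of its speed; a pose out of reach is approached as far as the arm can. A call with a gripper value outside its range is refused whole. OPENING is the closure, from 0 (fully open) to 1 (shut), set as the call begins (- or left out, the last holds). The fingers move at their own pace and stop on an object; FORCE is the grip in N (left out, the last holds). Time passes only in rows, so rows that repeat a pose let the fingers close. It gives the time, the measured TCP pose, the force and the opening at its end, in the units of the state.
- read_state(): the state, without advancing time (a new reading comes with each control period).
- cams.camera(name): name is "side" or "top"; returns the picture (480x640x3 uint8, red, green, blue); there is no depth.
- cams.get_calibration(name): a dict with "vertical_fov" (degrees; the focal length in pixels is half the picture's height over the tangent of half this angle, whatever the lens; pixels are square), "cx", "cy" (the principal point, pixels), "dist_coeffs" ([k1, k2, p1, p2, k3] as OpenCV has them; the pictures are not rectified), "R" (3x3) and "t" (3): a world point X has camera coordinates R X + t. Camera axes: x right, y down, z forward; pixel columns grow to the right and rows downward; lengths in mm; the calibration is good to about 2 mm. A picture is of the moment at which its call begins. get_calibration takes no time and is no camera call.
- manip.sign_off(): hands the job in, once; it reports no verdict.
The state is a dict: "clock": time; "joints": joint angles; "qd": joint speeds; "effort": joint torques, N m; "eef_pos": TCP position; "eef_rot": TCP orientation; "wrist_force": force on the tool from outside, world axes, zero at the start; "moment": the same for the moment, N m; "finger_gap": finger opening in mm.
Only numpy, scipy, OpenCV 4.12 (cv2) and the standard library are available. Lean on these libraries where they do the work, as an engineer would, in place of code of your own. Each camera call takes 0.05 s, during which the arm holds its last target. There are 200 camera calls.

## Working session

There is one attempt and no reset: what is moved stays moved. The work goes in short steps, Python scripts to look and compute and a shell command to move; the robot and the scene stay as the last step left them, time stands still between calls to the robot, and variables do not carry over. Pictures are saved under pics/ and viewed, about 8 in all and at most 12, crops included, and the job is handed in when it is done.

```bash
mkdir -p pics; ls; cat > h.py <<'E'
import numpy as np, cv2
from cell import read_state, cams, manip
def K(n):
    c=cams.get_calibration(n); f=240/np.tan(np.radians(c["vertical_fov"])/2)
    return np.array([[f,0,c["cx"]],[0,f,c["cy"]],[0,0,1.]]),np.array(c["dist_coeffs"],float),np.array(c["R"],float),np.array(c["t"],float)
def ray(n,uv):
    k,d,R,t=K(n); p=cv2.undistortPoints(np.array(uv,float).reshape(-1,1,2),k,d)[:,0]
    return -R.T@t,np.c_[p,np.ones(len(p))]@R
def plane(n,uv,z):
    o,d=ray(n,uv); return o+d*((z-o[2])/d[:,2])[:,None]
def proj(n,X):
    k,d,R,t=K(n); return cv2.projectPoints(np.array(X,float).reshape(-1,1,3),cv2.Rodrigues(R)[0],t,k,d)[0][:,0]
def snap(n,f=None):
    im=cams.camera(n)[:,:,::-1].copy()
    if f: cv2.imwrite(f"pics/{f}.png",im)
    return im
E
python3 - <<'E'
from h import *
a=snap("top","top0");b=snap("side","side0")
for n in("top","side"):
    k,d,R,t=K(n);print(n,k[0,0],d,-R.T@t,R[2])
print(read_state())
E
```

```text
pics
top 516.1392488616427 [-0.07563405  0.          0.          0.          0.        ] [500.0828079  -54.47387438 853.82784704] [ 0.11034684 -0.00127286 -0.99389233]
side 585.5913601627083 [0.00844561 0.         0.         0.         0.        ] [ 280.75177354 -834.30451092  781.47247271] [ 0.30644254  0.69972063 -0.64535572]
{'clock': 0.1, 'joints': array([ 1.20440279e+00,  3.00422460e-01,  1.52154763e+00, -4.71877789e-05,
        1.32069519e+00, -6.65910654e-02]), 'qd': array([-2.30949971e-03, -2.23271055e-03, -1.74285148e-03, -9.82990924e-04,
       -8.69325809e-06, -9.64495405e-04]), 'effort': array([ 1.04725291e-04, -5.32633245e+01, -3.53283763e+01,  7.08608120e-02,
        2.35342188e-02, -3.71461965e-05]), 'eef_pos': array([162.34492505, 525.20724809, 180.4271751 ]), 'eef_rot': array([-3.14051936e+00, -2.57687752e-05,  2.84180187e+00]), 'wrist_force': array([-0.15721755,  0.96718472, -0.02378138]), 'moment': array([ 0.02841665,  0.0241172 , -0.01414177]), 'finger_gap': 93.7303764901682}
```

View pics/top0.png

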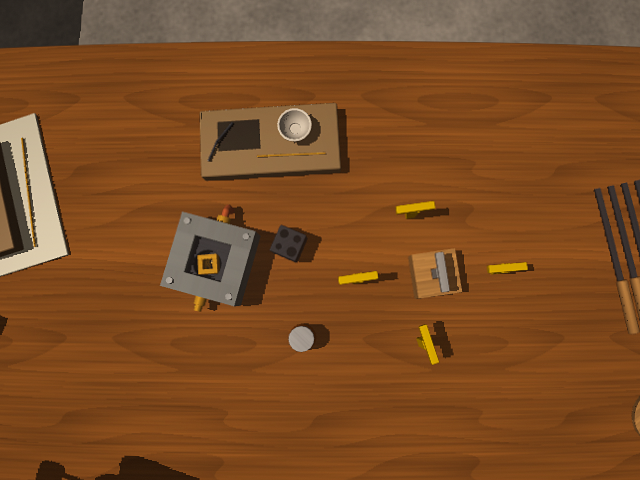

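View pics/side0.png

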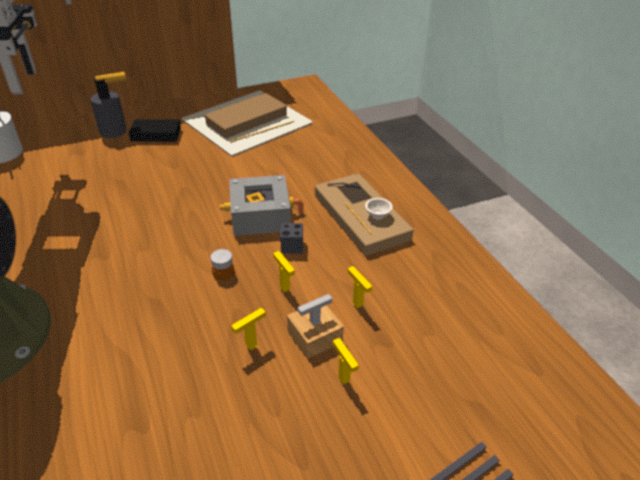

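```bash
python3 - <<'E'
from h import *
a=cv2.imread("pics/top0.png");b=cv2.imread("pics/side0.png")
r=lambda im,x0,y0,w,h,s:cv2.resize(im[y0:y0+h,x0:x0+w],None,fx=s,fy=s,interpolation=cv2.INTER_CUBIC)
c1=r(a,155,200,110,110,3.6);c2=r(a,390,230,110,80,3.6);c3=r(b,270,280,110,83,3.6)
o=np.zeros((600,800,3),np.uint8);o[:396,:396]=c1;o[:288,400:796]=c2;o[290:588,400:796]=c3[:298];cv2.imwrite("pics/crop1.png",o)
hsv=cv2.cvtColor(a,cv2.COLOR_BGR2HSV)
def blobs(m,x0,y0,x1,y1,amin):
    z=np.zeros_like(m);z[y0:y1,x0:x1]=m[y0:y1,x0:x1]
    for c in cv2.findContours(z,0,2)[0]:
        if cv2.contourArea(c)>amin: yield c
g=cv2.inRange(hsv,(0,0,90),(180,50,255))
for c in blobs(g,400,240,470,310,40):
    q=cv2.boxPoints(cv2.minAreaRect(c));P=plane("top",q,84);print("key top",q.round(1).tolist(),P.round(1).tolist(),P.mean(0))
g2=cv2.inRange(hsv,(0,0,60),(180,60,255))
for c in blobs(g2,150,195,265,315,1000):
    q=cv2.boxPoints(cv2.minAreaRect(c));P=plane("top",q,60);print("box",q.round(1).tolist(),P.round(1).tolist(),P.mean(0))
br=cv2.inRange(hsv,(12,120,120),(30,255,255))
for c in blobs(br,190,235,235,285,60):
    q=cv2.boxPoints(cv2.minAreaRect(c));P=plane("top",q,48);print("spindle",q.round(1).tolist(),P.round(1).tolist(),P.mean(0))
y=cv2.inRange(hsv,(22,200,120),(32,255,255))
for c in blobs(y,330,190,540,380,60):
    q=cv2.boxPoints(cv2.minAreaRect(c));print("yellow",q.mean(0),plane("top",q,80).round(0)[:,:2].tolist())
E
```

```text
key top [[432.29998779296875, 253.8000030517578], [442.5, 252.10000610351562], [448.8999938964844, 290.3999938964844], [438.70001220703125, 292.1000061035156]] [[566.1, -208.7, 84.0], [568.6, -224.2, 84.0], [511.3, -232.6, 84.0], [508.8, -217.1, 84.0]] [ 538.68341312 -220.67045073   84.        ]
box [[159.89999389648438, 285.0], [181.3000030517578, 209.8000030517578], [255.3000030517578, 230.89999389648438], [233.8000030517578, 306.1000061035156]] [[519.6, 207.9, 60.0], [637.2, 177.9, 60.0], [603.7, 60.8, 60.0], [487.7, 92.1, 60.0]] [562.08398063 134.68704965  60.        ]
spindle [[197.0, 254.0], [216.0, 254.0], [216.0, 273.0], [197.0, 273.0]] [[568.8, 154.2, 48.0], [568.8, 124.0, 48.0], [538.9, 123.3, 48.0], [538.9, 153.4, 48.0]] [553.84645822 138.72776236  48.        ]
yellow [425.99094 345.07462] [[455.0, -178.0], [461.0, -198.0], [406.0, -217.0], [399.0, -198.0]]
yellow [357.65387 277.73077] [[534.0, -66.0], [541.0, -125.0], [527.0, -127.0], [520.0, -68.0]]
yellow [507.28632 267.46988] [[549.0, -293.0], [555.0, -354.0], [542.0, -354.0], [536.0, -294.0]]
yellow [415.02    207.63998] [[640.0, -154.0], [648.0, -213.0], [634.0, -215.0], [625.0, -156.0]]
```

View pics/crop1.png

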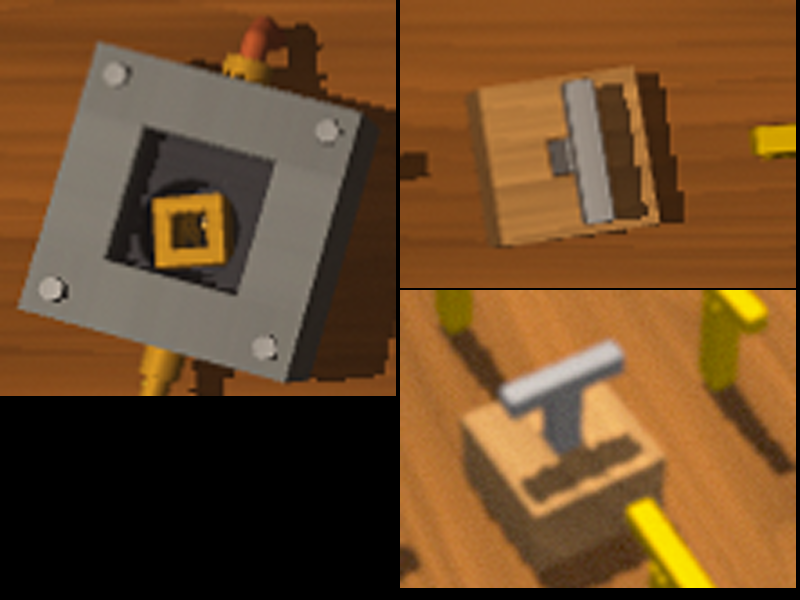

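The steel key in the wooden stand at top (441,272) and side (315,305) is the only grey one, and it is the one in the stand. The yellow ones at top (426,345), (358,278), (507,267) and (415,208) stand free and are look-alikes. The spindle is at top (206.5,263.5), turned about 20° from the box's sides.

```bash
cat >> h.py <<'E'
from scipy.spatial.transform import Rotation as Ro
def go(x,y,z,yaw):
    "shift in tool axes (m) and turn (deg) to a pointing-down TCP pose"
    s=read_state();R=Ro.from_euler("xyz",s["eef_rot"]).as_matrix()
    cur=np.degrees(np.arctan2(R[1,0],R[0,0])); d=R.T@(np.array([x,y,z])-s["eef_pos"])/1000
    print("now",s["eef_pos"].round(1),"yaw",round(cur,1),"-> shift",d.round(4),"turn",round((cur-yaw),1), "F",s["wrist_force"].round(1),"M",s["moment"].round(2),"t",round(s["clock"],2),"gap",round(s["finger_gap"],1))
E
python3 -c "
from h import *
go(539,-221.5,180,8.4)"
```

```text
now [162.3 525.2 180.4] yaw 162.8 -> shift [-0.5804 -0.6022  0.0011] turn 154.4 F [-0.2  1.  -0. ] M [ 0.03  0.02 -0.01] t 0.1 gap 93.7
```

```bash
python3 -m handwheel '[[-0.04,-0.042,0,10],[-0.08,-0.083,0,20],[-0.12,-0.125,0,30],[-0.16,-0.167,0,40],[-0.2,-0.208,0,50]]' 0.45 20
python3 -c "
from h import *
go(539,-221.5,180,8.4)"
```

```text
clock: 0.72
eef_pos: [292.3, 265.7, 180.6]
eef_rot: [-3.141, 0.001, 1.964]
wrist_force: [1.2, 0.5, -0.2]
finger_gap: 52.2
now [292.3 265.7 180.6] yaw 112.5 -> shift [-0.5445  0.0413  0.001 ] turn 104.1 F [ 1.2  0.5 -0.2] M [-0.03  0.   -0.03] t 0.72 gap 52.2
```

```bash
python3 -m handwheel '[[-0.06,0.005,0,10],[-0.12,0.01,0,20],[-0.18,0.014,0,30],[-0.24,0.018,0,40],[-0.3,0.023,0,50]]'
python3 -c "
from h import *
go(539,-221.5,180,8.4)"
```

```text
clock: 1.35
eef_pos: [428.9, -4.7, 180.8]
eef_rot: [3.141, 0.001, 1.085]
wrist_force: [0.7, 0.3, 1.1]
finger_gap: 51.7
now [428.9  -4.7 180.8] yaw 62.2 -> shift [-0.1404  0.1986  0.001 ] turn 53.8 F [0.7 0.3 1.1] M [-0.06  0.03  0.  ] t 1.35 gap 51.7
```

```bash
python3 -m handwheel '[[-0.03,0.042,0,11],[-0.06,0.085,0,22],[-0.09,0.127,0,33],[-0.12,0.17,0,44],[-0.14,0.1985,0.02,54]]'
python3 -m handwheel '[[0,0,0,0],[0,0,0,0]]'
python3 -c "
from h import *
go(539,-221.5,67,8.4)
o=snap('top')[180:360,330:550];o2=snap('side')[200:400,220:400]
cv2.imwrite('pics/hov.png',np.hstack([cv2.resize(o,(440,360)),cv2.resize(o2,(324,360))]))"
```

```text
clock: 1.98
eef_pos: [540.1, -223.4, 161.4]
eef_rot: [3.14, -0.001, 0.146]
wrist_force: [0.1, 0.7, -0.1]
finger_gap: 51.4
clock: 2.22
eef_pos: [539.9, -223.0, 161.5]
eef_rot: [3.14, -0.001, 0.149]
wrist_force: [0.2, 0.8, 1.2]
finger_gap: 51.8
now [ 539.9 -223.   161.5] yaw 8.5 -> shift [-0.0008 -0.0018  0.0945] turn 0.1 F [0.2 0.8 1.2] M [-0.06  0.18 -0.01] t 2.23 gap 51.8
```

View pics/hov.png

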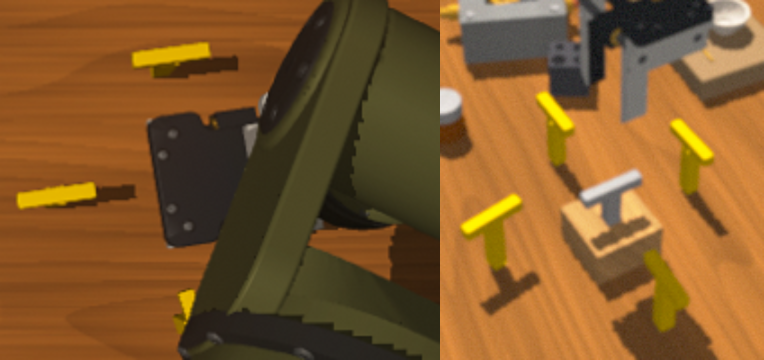

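The gripper hangs above the key and the fingers are clear of the yellow ones. I'll go down next.

```bash
python3 -m handwheel '[[-0.001,-0.002,0.03,0],[-0.001,-0.002,0.06,0],[-0.001,-0.002,0.08,0],[-0.001,-0.002,0.0945,0],[-0.001,-0.002,0.0945,0]]'
python3 -m handwheel '[[0,0,0,0],[0,0,0,0],[0,0,0,0],[0,0,0,0],[0,0,0,0]]' 1 20
python3 -c "
from h import *
go(539,-221.5,150,8.4)"
```

```text
clock: 2.95
eef_pos: [538.8, -220.5, 67.5]
eef_rot: [3.14, -0.002, 0.15]
wrist_force: [-0.1, -0.7, 0.0]
finger_gap: 51.6
clock: 3.58
eef_pos: [538.9, -220.5, 67.5]
eef_rot: [3.14, -0.002, 0.15]
wrist_force: [1.4, -0.3, -0.6]
finger_gap: 5.7
now [ 538.9 -220.5   67.5] yaw 8.6 -> shift [ 0.0001  0.0012 -0.0825] turn 0.2 F [ 1.4 -0.3 -0.6] M [-0.02  0.14 -0.01] t 3.58 gap 5.7
```

```bash
python3 -c "
from h import *
go(539,-221.5,150,8.4)
o2=snap('side')[230:400,220:420]
cv2.imwrite('pics/g1.png',cv2.resize(o2,None,fx=3.5,fy=3.5,interpolation=2))"
```

```text
now [ 538.9 -220.5   67.5] yaw 8.6 -> shift [ 0.0001  0.0012 -0.0825] turn 0.2 F [ 1.4 -0.3 -0.6] M [-0.02  0.14 -0.01] t 3.58 gap 5.7
```

View pics/g1.png

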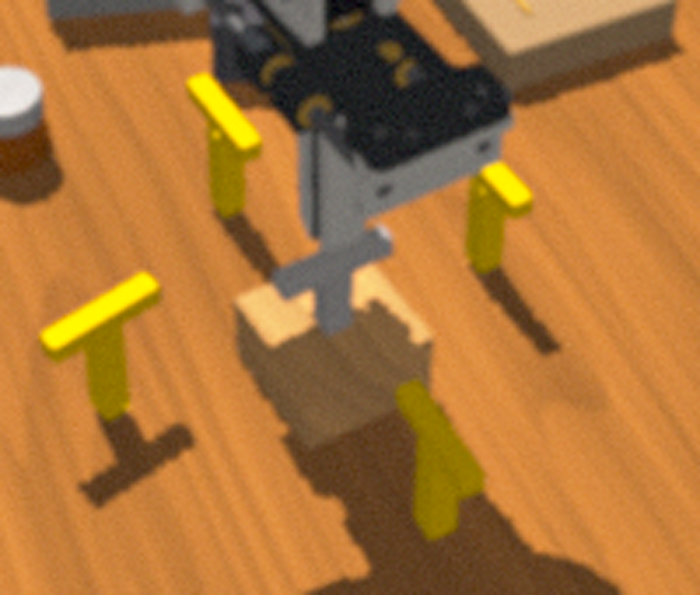

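```bash
python3 -c "
from h import *
b=cv2.imread('pics/side0.png');hsv=cv2.cvtColor(b,cv2.COLOR_BGR2HSV)
m=cv2.inRange(hsv,(90,0,120),(180,70,255));z=np.zeros_like(m);z[290:320,290:340]=m[290:320,290:340]
c=max(cv2.findContours(z,0,2)[0],key=cv2.contourArea);q=cv2.boxPoints(cv2.minAreaRect(c));print('side bar top',q.round(1).tolist())
P=plane('side',q,84);print(P.round(1).tolist(),P.mean(0))
print('key proj',proj('side',[[538.7,-220.7,84]]),'tip proj',proj('side',[[538.9,-220.5,59.5]]))
# two-view
for a,s in (((440.6,272.1),q.mean(0)),):
  o1,d1=ray('top',[a]);o2,d2=ray('side',[s]);d1=d1[0];d2=d2[0]
  t=np.linalg.lstsq(np.c_[d1,-d2],o2-o1,rcond=None)[0];print(o1+t[0]*d1,o2+t[1]*d2)
# stand top in top view
a=cv2.imread('pics/top0.png');hs=cv2.cvtColor(a,cv2.COLOR_BGR2HSV)
m=cv2.inRange(hs,(8,60,140),(22,190,255));z=np.zeros_like(m);z[245:300,405:470]=m[245:300,405:470]
z=cv2.morphologyEx(z,2,np.ones((3,3)));c=max(cv2.findContours(z,0,2)[0],key=cv2.contourArea);q=cv2.boxPoints(cv2.minAreaRect(c));print('stand',plane('top',q,40).round(1).tolist(),plane('top',q,40).mean(0))
"
```

```text
side bar top [[328.0, 300.0], [328.0, 300.0], [328.0, 300.0], [328.0, 300.0]]
[[560.7, -227.1, 84.0], [560.7, -227.1, 84.0], [560.7, -227.1, 84.0], [560.7, -227.1, 84.0]] [ 560.6934877 -227.0620293   84.       ]
key proj [[314.13674132 301.18168493]] tip proj [[314.19022806 311.29331772]]
[ 538.61373171 -220.99678685   82.48259361] [ 560.26180426 -227.99842609   85.07553573]
stand [[569.4, -183.7, 40.0], [574.9, -220.3, 40.0], [504.9, -229.4, 40.0], [499.7, -193.0, 40.0]] [ 537.23976653 -206.59358402   40.        ]
```

```bash
python3 -m handwheel '[[0,0,0,0],[0,0,0,0]]'
python3 -c "
from h import *
o2=snap('side','sideg')[275:335,285:345]
cv2.imwrite('pics/g2.png',cv2.resize(o2,None,fx=9,fy=9,interpolation=2))"
```

```text
clock: 3.88
eef_pos: [538.8, -220.5, 67.4]
eef_rot: [3.14, -0.001, 0.15]
wrist_force: [0.1, -0.6, 0.5]
finger_gap: 0.2
```

View pics/g2.png

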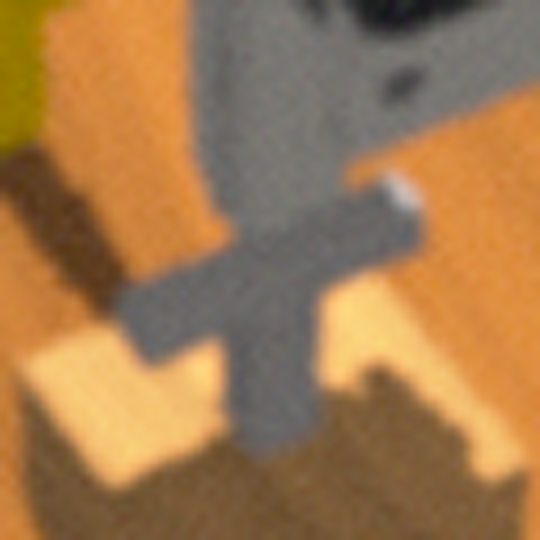

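```bash
python3 -c "
from h import *
c,s=np.cos(.149),np.sin(.149)
print('hov finger tip seen (327,268):')
for z in (153.5,165,180): print(z,proj('side',[[540+s*32,-223-c*32,z],[540-s*32,-223+c*32,z]]).round(0).tolist())
print('now seen tip ~(317,300):')
for z in (59.5,72,85): print(z,proj('side',[[539+s*12,-220.5-c*12,z],[539,-220.5,z]]).round(0).tolist())
import glob
t=snap('top','topg')[150:360,330:550]
"
```

```text
hov finger tip seen (327,268):
153.5 [[326.0, 283.0], [305.0, 259.0]]
165 [[327.0, 278.0], [305.0, 254.0]]
180 [[327.0, 271.0], [305.0, 247.0]]
now seen tip ~(317,300):
59.5 [[318.0, 316.0], [314.0, 311.0]]
72 [[318.0, 311.0], [314.0, 306.0]]
85 [[318.0, 305.0], [314.0, 301.0]]
```

```bash
python3 -c "
from h import *
a=cv2.imread('pics/topg.png')[150:360,300:550];b=cv2.imread('pics/sideg.png')[150:360,200:450]
cv2.imwrite('pics/g3.png',cv2.resize(np.hstack([a,b]),(800,336)))"
```

```text
(no output)
```

View pics/g3.png

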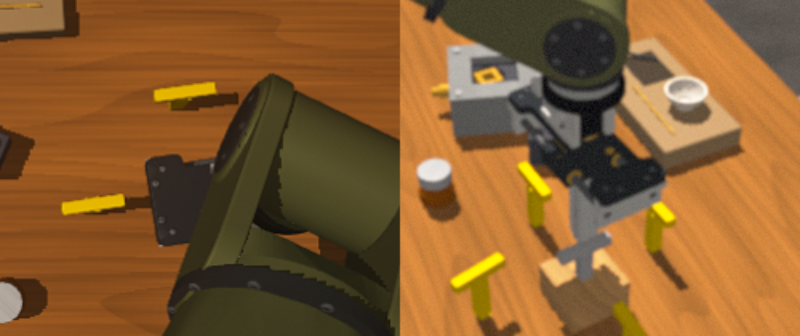

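In the side view the finger tips sit about 25–30 mm higher than the reported TCP implies. They closed above the bar (gap 0.2, no force). I'll open, go down a little further while watching force, and close again.

```bash
python3 -m handwheel '[[0,0,0,0],[0,0,0,0],[0,0,0,0],[0,0,0,0]]' 0.5 20
python3 -m handwheel '[[0,0,0.005,0],[0,0,0.010,0],[0,0,0.013,0],[0,0,0.013,0]]'
python3 -c "
from h import *
go(539,-221.5,67,8.4)
o2=snap('side','sideh')[265:345,275:355]
cv2.imwrite('pics/g4.png',cv2.resize(o2,None,fx=7,fy=7,interpolation=2))"
```

```text
clock: 4.47
eef_pos: [538.8, -220.5, 67.5]
eef_rot: [3.14, -0.001, 0.15]
wrist_force: [1.1, -0.5, 0.6]
finger_gap: 37.0
clock: 4.97
eef_pos: [538.7, -220.5, 54.1]
eef_rot: [3.14, -0.001, 0.15]
wrist_force: [-0.0, 0.3, -0.2]
finger_gap: 46.7
now [ 538.7 -220.5   54.1] yaw 8.6 -> shift [ 0.0001  0.0011 -0.0129] turn 0.2 F [-0.   0.3 -0.2] M [-0.01  0.1  -0.06] t 4.97 gap 46.7
```

View pics/g4.png

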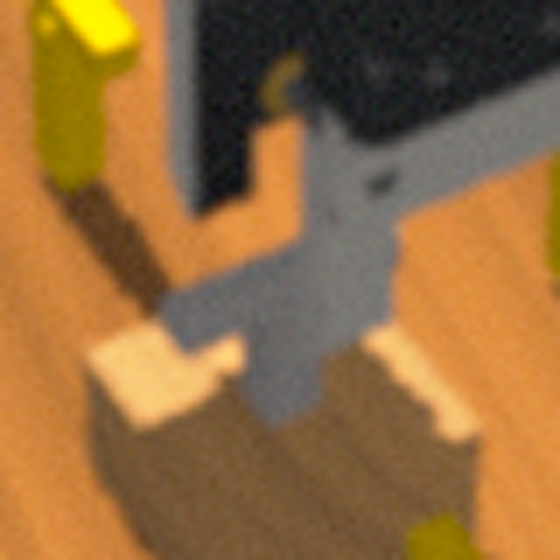

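The near finger tip is at side (326,314) and the far one at (304,295), so the tips are at z≈76, 22 mm above the reported TCP rather than 8 below. The bar lies between the fingers, and I'll go down about 15 mm more.

```bash
python3 -m handwheel '[[0,0,0.003,0],[0,0,0.006,0],[0,0,0.008,0]]'
python3 -m handwheel '[[0,0,0.003,0],[0,0,0.006,0],[0,0,0.007,0]]'
python3 -m handwheel '[[0,0,0,0],[0,0,0,0],[0,0,0,0],[0,0,0,0],[0,0,0,0]]' 1 25
python3 -m handwheel '[[0,0,0,0],[0,0,0,0],[0,0,0,0]]'
python3 -c "
from h import *
go(539,-221.5,67,8.4)"
```

```text
clock: 5.4
eef_pos: [538.8, -220.5, 46.1]
eef_rot: [3.14, -0.001, 0.15]
wrist_force: [0.4, 0.6, 1.4]
finger_gap: 47.1
clock: 5.78
eef_pos: [538.7, -220.5, 38.8]
eef_rot: [3.14, -0.001, 0.15]
wrist_force: [0.0, 0.9, 0.1]
finger_gap: 47.4
clock: 6.4
eef_pos: [538.8, -220.7, 38.9]
eef_rot: [3.14, -0.001, 0.15]
wrist_force: [-0.1, -1.4, -0.5]
finger_gap: 13.9
clock: 6.78
eef_pos: [538.8, -220.8, 38.9]
eef_rot: [3.139, -0.001, 0.15]
wrist_force: [0.4, -2.8, -0.6]
finger_gap: 13.4
now [ 538.8 -220.8   38.9] yaw 8.6 -> shift [ 0.0001  0.0008 -0.0281] turn 0.2 F [ 0.4 -2.8 -0.6] M [-0.42  0.07 -0.02] t 6.78 gap 13.4
```

```bash
python3 -m handwheel '[[0,0,-0.01,0],[0,0,-0.03,0],[0,0,-0.05,0],[0,0,-0.07,0],[0,0,-0.09,0]]'
python3 -m handwheel '[[0,0,0,0],[0,0,0,0]]'
python3 -c "
from h import *
im=snap('side','lift')
print(proj('side',[[538.8,-220.8,168],[538.8,-220.8,102]]))
go(553.8,138.7,128,5)
cv2.imwrite('pics/l1.png',cv2.resize(im[200:340,240:400],None,fx=4,fy=4,interpolation=2))"
```

```text
clock: 7.4
eef_pos: [538.6, -220.2, 130.2]
eef_rot: [3.14, -0.001, 0.15]
wrist_force: [-0.0, -0.9, -1.2]
finger_gap: 13.7
clock: 7.65
eef_pos: [538.3, -220.0, 129.6]
eef_rot: [3.14, -0.001, 0.15]
wrist_force: [-0.3, -1.0, -2.5]
finger_gap: 13.6
[[314.26135025 263.42857694]
 [314.22589808 293.47371413]]
now [ 538.2 -219.9  129.3] yaw 8.6 -> shift [ 0.069  -0.3523  0.001 ] turn 3.6 F [ 0.3  1.  -1.7] M [0.01 0.14 0.02] t 7.7 gap 13.8
```

View pics/l1.png

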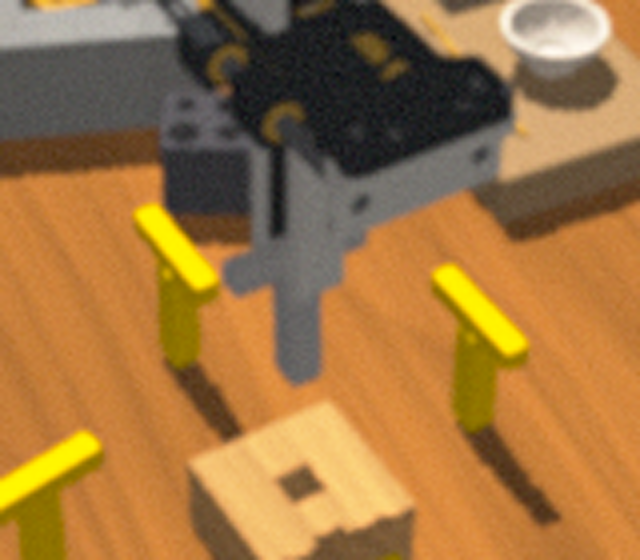

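The key is lifted and upright, with its tip at side (315,295) against a predicted (314,293). Next I'll refine the spindle's pose from the first picture.

```bash
python3 - <<'E'
from h import *
a=cv2.imread("pics/top0.png")[225:300,170:245]
u=cv2.resize(a,None,fx=8,fy=8,interpolation=cv2.INTER_CUBIC)
f=lambda p:(np.array(p)+.5)/8-.5+[170,225]
hsv=cv2.cvtColor(u,cv2.COLOR_BGR2HSV)
# brass outer outline
m=cv2.inRange(hsv,(10,140,100),(32,255,255))
c=max(cv2.findContours(m,0,2)[0],key=cv2.contourArea)
def sq(n,q,z):
    P=plane(n,f(q),z)[:,:2];e=np.roll(P,-1,0)-P
    print(n,"centre",P.mean(0).round(1),"sides",np.linalg.norm(e,axis=1).round(1),"angles mod90",((np.degrees(np.arctan2(e[:,1],e[:,0]))+45)%90-45).round(1))
sq("top",cv2.boxPoints(cv2.minAreaRect(c)),48)
sq("top",cv2.approxPolyN(cv2.convexHull(c),4,ensure_convex=True).reshape(-1,2),48)
# dark socket inside
fill=np.zeros_like(m);cv2.drawContours(fill,[c],-1,255,-1);g=cv2.inRange(hsv,(0,0,0),(180,255,130))&cv2.erode(fill,np.ones((9,9)))
c2=max(cv2.findContours(g,0,2)[0],key=cv2.contourArea);sq("top",cv2.boxPoints(cv2.minAreaRect(c2)),48)
# recess outline at z=60
h=cv2.inRange(hsv,(0,0,0),(180,255,85))|fill
c3=max(cv2.findContours(h,0,2)[0],key=cv2.contourArea);sq("top",cv2.boxPoints(cv2.minAreaRect(c3)),60)
E
```

```text
top centre [553.8 137.9] sides [31.4 31.8 31.2 31.8] angles mod90 [2.9 4.2 3.  4.4]
top centre [553.6 138. ] sides [31.  30.9 31.4 31.9] angles mod90 [3.4 4.1 5.1 3.4]
top centre [553.9 137.9] sides [16.3 16.3 16.3 16.3] angles mod90 [2.9 4.2 2.9 4.3]
top centre [561.7 135.1] sides [61.  60.8 60.7 60.4] angles mod90 [-14.4 -15.7 -14.8 -15.4]
```

```bash
python3 -c "
from h import *
go(553.8,137.9,128,3.7)"
python3 -m handwheel '[[0.01,-0.05,0,1],[0.02,-0.11,0,2],[0.034,-0.17,0,3],[0.046,-0.23,0,4],[0.057,-0.29,0,5]]'
python3 -c "
from h import *
go(553.8,137.9,128,3.7)"
```

```text
now [ 538.2 -219.9  129.3] yaw 8.6 -> shift [ 0.0689 -0.3515  0.001 ] turn 4.9 F [ 0.3  1.  -1.7] M [0.01 0.14 0.02] t 7.7 gap 13.8
clock: 8.32
eef_pos: [550.7, 77.3, 128.3]
eef_rot: [3.141, 0.001, 0.062]
wrist_force: [0.6, -0.1, -1.8]
finger_gap: 13.5
now [550.7  77.3 128.3] yaw 3.5 -> shift [ 0.0069 -0.0603  0.0003] turn -0.2 F [ 0.6 -0.1 -1.8] M [-0.03  0.11 -0.04] t 8.32 gap 13.5
```

```bash
python3 -m handwheel '[[0.004,-0.03,0,0],[0.007,-0.06,0,0],[0.007,-0.0603,0.01,0],[0.007,-0.0603,0.025,0],[0.007,-0.0603,0.04,0]]'
python3 -m handwheel '[[0,0,0,0],[0,0,0,0]]'
python3 -c "
from h import *
go(553.8,137.9,87,3.7)
im=snap('side','ins0');s=read_state();e=s['eef_pos']
print('tip',proj('side',[[e[0],e[1],e[2]-26.9],[553.8,137.9,48]]))
cv2.imwrite('pics/i1.png',cv2.resize(im[140:240,205:315],None,fx=7,fy=6,interpolation=2))"
```

```text
clock: 8.95
eef_pos: [553.6, 136.9, 86.7]
eef_rot: [3.141, 0.002, 0.061]
wrist_force: [-0.5, 0.4, -1.6]
finger_gap: 13.8
clock: 9.2
eef_pos: [553.7, 136.4, 86.7]
eef_rot: [3.141, 0.002, 0.06]
wrist_force: [0.4, 0.9, -0.6]
finger_gap: 13.5
now [553.7 136.4  86.7] yaw 3.5 -> shift [ 0.0002 -0.0014 -0.0003] turn -0.2 F [ 0.4  0.9 -0.6] M [-0.06  0.12  0.07] t 9.2 gap 13.5
tip [[254.90119056 192.80202812]
 [255.04848994 197.15603858]]
```

View pics/i1.png

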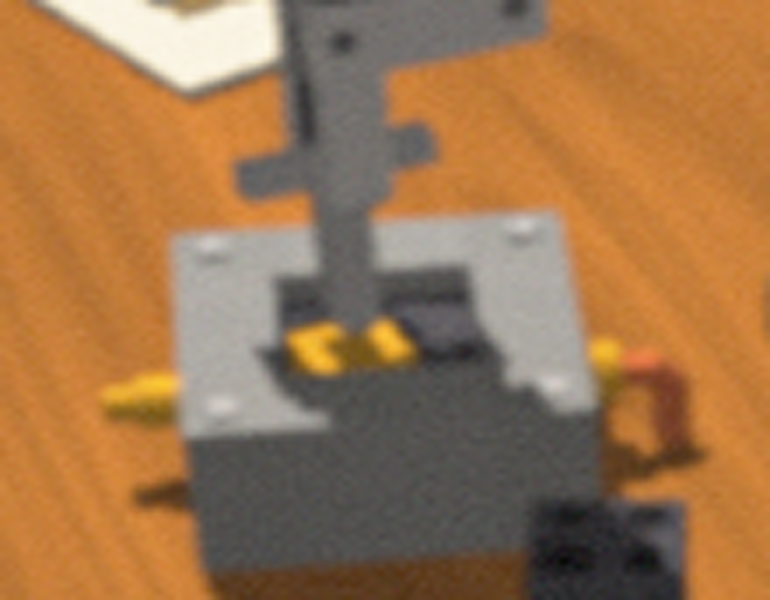

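The key stands right over the brass socket: shank foot at about side (255,196), socket at (255,197). I'll feel down in small steps.

```bash
python3 -m handwheel '[[0,-0.0014,0.004,0],[0,-0.0014,0.008,0],[0,-0.0014,0.011,0]]'
python3 -m handwheel '[[0,0,0.001,0],[0,0,0.002,0],[0,0,0.003,0]]'
python3 -m handwheel '[[0,0,0.001,0],[0,0,0.002,0],[0,0,0.003,0]]'
python3 -c "
from h import *
go(553.8,137.9,55,3.7)"
```

```text
clock: 9.62
eef_pos: [553.7, 138.0, 75.7]
eef_rot: [3.141, 0.002, 0.06]
wrist_force: [0.1, -0.2, -1.0]
finger_gap: 13.7
clock: 10.0
eef_pos: [553.7, 138.0, 72.8]
eef_rot: [3.141, 0.002, 0.061]
wrist_force: [0.5, 0.3, -2.2]
finger_gap: 13.6
clock: 10.38
eef_pos: [553.9, 138.3, 70.0]
eef_rot: [3.141, 0.001, 0.061]
wrist_force: [-1.2, 1.8, 2.7]
finger_gap: 14.1
now [553.9 138.3  70. ] yaw 3.5 -> shift [-0.0001  0.0004  0.015 ] turn -0.2 F [-1.2  1.8  2.7] M [ 0.63  0.2  -0.02] t 10.38 gap 14.1
```

```bash
python3 -m handwheel '[[0,-0.0006,0.0005,0],[0,-0.0006,0.0015,0],[0,-0.0006,0.002,0]]'
python3 -c "
from h import *
go(553.8,137.9,55,3.7)"
```

```text
clock: 10.75
eef_pos: [553.8, 138.9, 67.8]
eef_rot: [3.141, 0.001, 0.06]
wrist_force: [1.0, 1.4, -0.2]
finger_gap: 13.8
now [553.8 138.9  67.8] yaw 3.5 -> shift [-0.      0.001   0.0128] turn -0.2 F [ 1.   1.4 -0.2] M [0.38 0.21 0.01] t 10.75 gap 13.8
```

In the socket. I'll keep feeling down.

```bash
python3 -m handwheel '[[0,-0.0003,0.001,0],[0,-0.0003,0.002,0],[0,-0.0003,0.004,0]]'
python3 -m handwheel '[[0,0,0.001,0],[0,0,0.002,0],[0,0,0.004,0]]'
python3 -m handwheel '[[0,0,0.001,0],[0,0,0.002,0],[0,0,0.003,0]]'
python3 -c "
from h import *
go(553.8,137.9,55,3.7)"
```

```text
clock: 11.12
eef_pos: [553.7, 139.2, 63.7]
eef_rot: [3.141, 0.001, 0.061]
wrist_force: [-0.9, 0.9, -1.1]
finger_gap: 13.5
clock: 11.5
eef_pos: [553.8, 139.2, 59.6]
eef_rot: [3.141, 0.001, 0.06]
wrist_force: [0.3, 0.4, -0.7]
finger_gap: 13.2
clock: 11.88
eef_pos: [553.8, 139.2, 56.6]
eef_rot: [3.141, 0.001, 0.061]
wrist_force: [0.3, 1.2, -1.0]
finger_gap: 13.6
now [553.8 139.2  56.6] yaw 3.5 -> shift [-0.0001  0.0013  0.0016] turn -0.2 F [ 0.3  1.2 -1. ] M [0.19 0.17 0.04] t 11.88 gap 13.6
```

```bash
python3 -m handwheel '[[0,0,0.0007,0],[0,0,0.0014,0],[0,0,0.0014,0]]'
python3 -m handwheel '[[0,0,0.0005,0],[0,0,0.001,0],[0,0,0.001,0]]'
python3 -c "
from h import *
go(553.8,139.2,55,3.7)"
```

```text
clock: 12.25
eef_pos: [553.8, 139.2, 55.1]
eef_rot: [3.141, 0.001, 0.06]
wrist_force: [0.2, 1.6, -2.0]
finger_gap: 13.6
clock: 12.62
eef_pos: [554.2, 139.2, 54.8]
eef_rot: [3.141, -0.0, 0.061]
wrist_force: [-0.4, 0.0, 6.7]
finger_gap: 13.6
now [554.2 139.2  54.8] yaw 3.5 -> shift [-0.0004 -0.     -0.0002] turn -0.2 F [-0.4  0.   6.7] M [0.12 0.33 0.04] t 12.62 gap 13.6
```

It is fully home: the floor is felt at TCP z 54.8 (54.9 expected), with 6.7 N. I'll turn anticlockwise and watch the moment.

```bash
python3 -m handwheel '[[0,0,0,-2.5],[0,0,0,-5],[0,0,0,-7.5],[0,0,0,-10],[0,0,0,-12.5]]'
python3 -c "
from h import *
go(553.8,139.2,55,74.9)"
python3 -m handwheel '[[0,0,0,-2.5],[0,0,0,-5],[0,0,0,-7.5],[0,0,0,-10]]'
python3 -c "
from h import *
go(553.8,139.2,55,74.9)"
```

```text
clock: 13.25
eef_pos: [553.9, 139.5, 54.9]
eef_rot: [-3.141, 0.001, 0.28]
wrist_force: [-2.8, 2.1, 2.8]
finger_gap: 13.6
now [553.9 139.5  54.9] yaw 16.0 -> shift [-0.0001  0.0003 -0.0001] turn -58.9 F [-2.8  2.1  2.8] M [ 0.53  0.82 -0.13] t 13.25 gap 13.6
clock: 13.75
eef_pos: [553.5, 139.7, 54.9]
eef_rot: [-3.141, 0.001, 0.456]
wrist_force: [-3.5, 1.9, 1.6]
finger_gap: 13.6
now [553.5 139.7  54.9] yaw 26.1 -> shift [ 0.0001  0.0005 -0.0001] turn -48.8 F [-3.5  1.9  1.6] M [ 0.37  0.76 -0.15] t 13.75 gap 13.6
```

```bash
python3 -m handwheel '[[0,0,0,-3],[0,0,0,-6],[0,0,0,-9],[0,0,0,-12],[0,0,0,-15]]'
python3 -m handwheel '[[0,0,0,-3],[0,0,0,-6],[0,0,0,-9],[0,0,0,-12],[0,0,0,-15]]'
python3 -c "
from h import *
go(553.8,139.2,55,74.9)"
python3 -m handwheel '[[0,0,0,-3],[0,0,0,-6],[0,0,0,-9],[0,0,0,-12]]'
python3 -c "
from h import *
go(553.8,139.2,55,74.9)"
```

```text
clock: 14.38
eef_pos: [553.1, 139.7, 54.9]
eef_rot: [-3.14, 0.002, 0.719]
wrist_force: [-3.3, 1.7, 2.4]
finger_gap: 13.7
clock: 15.0
eef_pos: [552.6, 139.7, 54.9]
eef_rot: [-3.138, 0.002, 0.982]
wrist_force: [-2.3, 1.0, 3.1]
finger_gap: 14.0
now [552.6 139.7  54.9] yaw 56.3 -> shift [ 0.0003  0.0013 -0.0001] turn -18.6 F [-2.3  1.   3.1] M [ 0.02  0.95 -0.13] t 15.0 gap 14.0
clock: 15.5
eef_pos: [552.2, 139.5, 54.9]
eef_rot: [-3.137, 0.002, 1.193]
wrist_force: [-3.2, 0.5, 3.0]
finger_gap: 13.6
now [552.2 139.5  54.9] yaw 68.4 -> shift [ 0.0003  0.0016 -0.0001] turn -6.5 F [-3.2  0.5  3. ] M [-0.15  0.8  -0.18] t 15.5 gap 13.6
```

```bash
cat > m.py <<'E'
from h import *
s=read_state();print("Mz",s["moment"].round(3),"yaw",np.degrees(s["eef_rot"][2]).round(2))
E
python3 -m handwheel '[[0,0,0,-1],[0,0,0,-2],[0,0,0,-2.5]]' >/dev/null; python3 m.py
python3 -m handwheel '[[0,0,0,-1],[0,0,0,-2],[0,0,0,-2]]' >/dev/null; python3 m.py
python3 -m handwheel '[[0,0,0,-1],[0,0,0,-1.5]]' >/dev/null; python3 m.py
python3 -m handwheel '[[0,0,0,-1],[0,0,0,-1]]' > /dev/null; python3 m.py
```

```text
Mz [-0.179  0.749 -0.159] yaw 70.88
Mz [-0.219  0.773 -0.135] yaw 72.9
Mz [-0.182  0.863 -0.147] yaw 74.45
Mz [-0.267  0.829 -0.105] yaw 75.47
```

```bash
python3 -m handwheel '[[0,0,0,-1],[0,0,0,-1]]' > /dev/null; python3 m.py
python3 -m handwheel '[[0,0,0,-1],[0,0,0,-1]]' > /dev/null; python3 m.py
```

```text
Mz [-0.318  0.904 -0.123] yaw 76.49
Mz [-0.271  0.879 -0.1  ] yaw 77.52
```

```bash
python3 -m handwheel '[[0,0,0,-0.5],[0,0,0,-1]]' > /dev/null; python3 m.py
python3 -m handwheel '[[0,0,0,-0.5],[0,0,0,-0.5]]' > /dev/null; python3 m.py
```

```text
Mz [-0.269  0.917 -0.15 ] yaw 78.55
Mz [-0.307  0.928 -0.122] yaw 79.06
```

```bash
python3 -m handwheel '[[0,0,0,-0.5],[0,0,0,-1]]' > /dev/null; python3 m.py
python3 -m handwheel '[[0,0,0,-0.5],[0,0,0,-0.5]]' > /dev/null; python3 m.py
```

```text
Mz [-0.269  0.889 -0.138] yaw 80.1
Mz [-0.309  1.043 -0.138] yaw 80.61
```

```bash
python3 -m handwheel '[[0,0,0,-0.5],[0,0,0,-0.5]]' > /dev/null; python3 m.py
```

```text
Mz [-0.313  0.964 -0.147] yaw 81.12
```

```bash
python3 -m handwheel '[[0,0,0,-0.5],[0,0,0,-0.5]]' > /dev/null; python3 m.py
```

```text
Mz [-0.346  0.964 -0.083] yaw 81.63
```

```bash
python3 -m handwheel '[[0,0,0,-0.5],[0,0,0,-0.5]]' > /dev/null; python3 m.py
```

```text
Mz [-0.347  0.942 -0.123] yaw 82.14
```

```bash
python3 -m handwheel '[[0,0,0,-0.5],[0,0,0,-0.5]]' > /dev/null; python3 m.py
```

```text
Mz [-0.337  0.967 -0.077] yaw 82.66
```

```bash
python3 -m handwheel '[[0,0,0,-0.5],[0,0,0,-0.5]]' > /dev/null; python3 m.py
```

```text
Mz [-0.388  1.001 -0.106] yaw 83.17
```

```bash
python3 -m handwheel '[[0,0,0,-0.5],[0,0,0,-0.5]]' > /dev/null; python3 m.py
```

```text
Mz [-0.367  0.99  -0.177] yaw 83.68
```

```bash
python3 -m handwheel '[[0,0,0,-0.5],[0,0,0,-0.5]]' > /dev/null; python3 m.py
```

```text
Mz [-0.408  0.934 -0.188] yaw 84.19
```

```bash
python3 -m handwheel '[[0,0,0,-0.5],[0,0,0,-0.5]]' > /dev/null; python3 m.py; python3 -c "
from h import *
go(553.8,139.2,55,74.9)
a=snap('top','turn')[180:340,130:290]; b=snap('side','turns')[140:240,205:305]
cv2.imwrite('pics/t1.png',np.hstack([cv2.resize(a,(400,400)),cv2.resize(b,(400,400))]))"
```

```text
Mz [-0.396  1.024 -0.178] yaw 84.7
now [551.9 139.4  54.9] yaw 84.7 -> shift [ 0.      0.0019 -0.0002] turn 9.8 F [-3.4 -1.4  3.7] M [-0.4   1.02 -0.18] t 20.25 gap 13.8
```

View pics/t1.png

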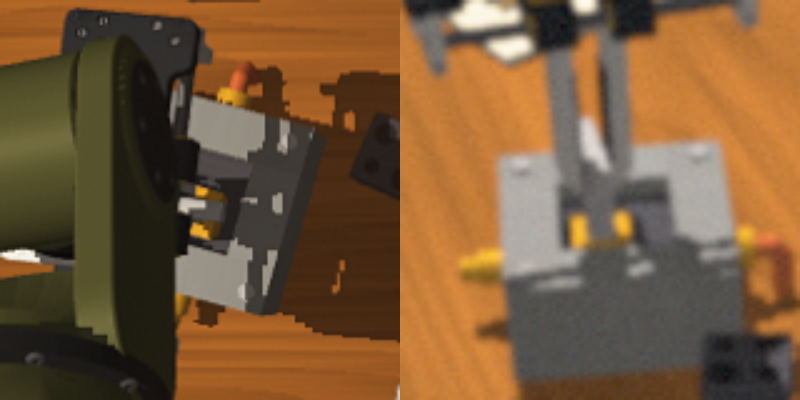

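```bash
python3 - <<'E'
from h import *
for n in ("top0","turn"):
    a=cv2.imread(f"pics/{n}.png")[225:300,170:245]
    u=cv2.resize(a,None,fx=8,fy=8,interpolation=cv2.INTER_CUBIC);hsv=cv2.cvtColor(u,cv2.COLOR_BGR2HSV)
    m=cv2.inRange(hsv,(10,140,100),(32,255,255))
    ys=np.where(m.any(1))[0];pts=[]
    for y in ys: 
        xs=np.where(m[y])[0]; xs=xs[(xs>200)&(xs<480)]
        if len(xs): pts.append((xs[-1],y))
    pts=np.array(pts,float);lo,hi=np.percentile(pts[:,1],[0,100])
    print(n,"rows",lo/8+225,hi/8+225, [(int(x),int(y)) for x,y in pts[::12]])
    for a0,b0 in ((.2,.8),(.3,.9)):
        s=pts[(pts[:,1]>lo+a0*(hi-lo))&(pts[:,1]<lo+b0*(hi-lo))]
        vx,vy,x,y=cv2.fitLine(s.astype(np.float32),cv2.DIST_HUBER,0,.01,.01).ravel()
        P=plane("top",[[(x-40*vx)/8+170,(y-40*vy)/8+225],[(x+40*vx)/8+170,(y+40*vy)/8+225]],48);e=P[1]-P[0]
        print("edge angle mod90",(np.degrees(np.arctan2(e[1],e[0]))+45)%90-45)
E
```

```text
top0 rows 253.5 299.875 [(366, 228), (375, 240), (375, 252), (375, 264), (376, 276), (377, 288), (377, 300), (377, 312), (378, 324), (378, 336), (378, 348), (380, 360), (380, 372), (377, 384), (203, 566), (252, 578), (273, 590)]
edge angle mod90 3.037271283788499
edge angle mod90 25.58546022222133
turn rows 254.0 299.875 [(314, 232), (346, 244), (365, 256), (387, 268), (342, 352), (357, 364), (353, 376), (352, 388), (353, 400), (255, 579), (286, 591)]
edge angle mod90 -1.6695112634971565
edge angle mod90 -1.6695112634971565
```

The brass's visible right edge, from about (218,258) to (214,275), is now within a couple of degrees of the box's sides, so the stop is near. I'll go on in half-degree feels.

```bash
python3 -m handwheel '[[0,0,0,-0.5],[0,0,0,-0.5]]' > /dev/null; python3 m.py
```

```text
Mz [-0.476  0.975 -0.225] yaw 85.2
```

```bash
python3 -m handwheel '[[0,0,0,-0.5],[0,0,0,-0.5]]' > /dev/null; python3 m.py
```

```text
Mz [-0.478  1.014 -0.252] yaw 85.71
```

The stop is felt: the moment climbs steadily to 0.25 N m, against 0.12 while running. I'll relax the twist and let go.

```bash
python3 -m handwheel '[[0,0,0,1],[0,0,0,2]]'; python3 m.py
python3 -m handwheel '[[0,0,0,0],[0,0,0,0],[0,0,0,0],[0,0,0,0]]' 0.6
python3 m.py
python3 -m handwheel '[[0,0,-0.01,0],[0,0,-0.025,0],[0,0,-0.045,0],[0,0,-0.07,0],[0,0,-0.1,0]]'
```

```text
clock: 21.1
eef_pos: [552.0, 139.4, 54.9]
eef_rot: [-3.136, 0.001, 1.46]
wrist_force: [-3.6, -0.9, 3.0]
finger_gap: 13.5
Mz [-0.36   1.02  -0.063] yaw 83.64
clock: 21.6
eef_pos: [552.0, 139.4, 54.8]
eef_rot: [-3.136, 0.001, 1.46]
wrist_force: [-0.1, -0.1, 0.4]
finger_gap: 37.6
Mz [-0.026  0.042  0.063] yaw 83.64
clock: 22.22
eef_pos: [552.5, 139.4, 156.7]
eef_rot: [-3.137, 0.001, 1.46]
wrist_force: [-0.5, 0.1, -0.6]
finger_gap: 37.6
```

Now I'll back off out of view towards -y and take the last look.

```bash
python3 -m handwheel '[[-0.05,0,-0.02,0],[-0.11,0,-0.03,0],[-0.17,0,-0.03,0],[-0.23,0,-0.03,0],[-0.29,0,-0.03,0]]'
python3 -m handwheel '[[0,0,0,0],[0,0,0,0],[0,0,0,0]]'
python3 - <<'E'
from h import *
a=snap("top","end_t");b=snap("side","end_s")
for h in (100,):
  print("side: expected bar-top centre at home",proj("side",[[553.5,139,100]]).round(1),"10mm proud",proj("side",[[553.5,139,110]]).round(1),"top:",proj("top",[[553.5,139,100]]).round(1))
o=np.zeros((400,800,3),np.uint8);o[:,:400]=cv2.resize(a[205:305,155:255],(400,400),interpolation=2);o[:,400:]=cv2.resize(b[140:240,210:310],(400,400),interpolation=2)
cv2.imwrite("pics/end.png",o)
d=cv2.absdiff(a,cv2.imread("pics/top0.png")).max(2)
for n,(x,y) in dict(block=(289,242),jar=(301,338),crucible=(294,125)).items(): print(n,d[y-18:y+18,x-18:x+18].mean())
E
```

```text
clock: 22.85
eef_pos: [520.2, -150.7, 188.4]
eef_rot: [-3.139, 0.001, 1.46]
wrist_force: [1.7, 0.4, 0.4]
finger_gap: 37.4
clock: 23.22
eef_pos: [520.4, -149.6, 188.8]
eef_rot: [-3.139, 0.001, 1.461]
wrist_force: [-0.1, -1.0, -0.1]
finger_gap: 37.7
side: expected bar-top centre at home [[253.1 176.4]] 10mm proud [[252.8 172.4]] top: [[198.  261.3]]
block 9.522376543209877
jar 15.465277777777779
crucible 17.16898148148148
```

View pics/end.png

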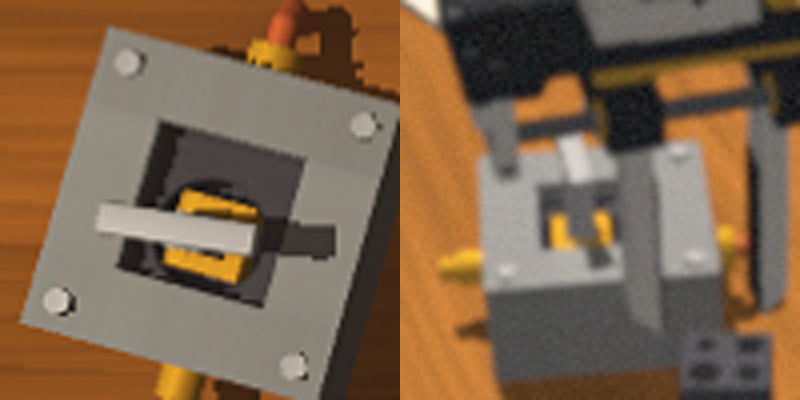

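```bash
python3 - <<'E'
from h import *
a=cv2.imread("pics/end_t.png")[225:300,170:245]
u=cv2.resize(a,None,fx=8,fy=8,interpolation=cv2.INTER_CUBIC);hsv=cv2.cvtColor(u,cv2.COLOR_BGR2HSV)
m=cv2.inRange(hsv,(10,140,90),(32,255,255));m[480:]=0
c=cv2.convexHull(np.vstack([k for k in cv2.findContours(m,0,2)[0] if cv2.contourArea(k)>300]))
for q in (cv2.boxPoints(cv2.minAreaRect(c)),cv2.approxPolyN(c,4,ensure_convex=True).reshape(-1,2)):
    P=plane("top",(q+.5)/8-.5+[170,225],48)[:,:2];e=np.roll(P,-1,0)-P
    print(P.mean(0).round(1),np.linalg.norm(e,axis=1).round(1),((np.degrees(np.arctan2(e[:,1],e[:,0]))+45)%90-45).round(1))
g=cv2.inRange(cv2.cvtColor(cv2.imread("pics/end_t.png"),cv2.COLOR_BGR2HSV),(0,0,165),(180,50,255));z=np.zeros_like(g);z[250:275,172:225]=g[250:275,172:225]
k=max(cv2.findContours(z,0,2)[0],key=cv2.contourArea);P=plane("top",cv2.boxPoints(cv2.minAreaRect(k)),100);print("bar",P.mean(0).round(1),P.round(0)[:,:2].tolist())
E
```

```text
[573.7 164.4] [ 39.7 106.5  39.2 106.2] [-36.4 -36.8 -36.9 -36.6]
[571.8 161.6] [ 87.7  48.9 100.9  43.7] [-38.1   2.  -36.8 -13.3]
bar [553.2 138.7 100. ] [[552.0, 168.0], [563.0, 167.0], [554.0, 109.0], [544.0, 111.0]]
```

```bash
python3 - <<'E'
from h import *
a=cv2.imread("pics/end_t.png")[245:283,192:226]
u=cv2.resize(a,None,fx=8,fy=8,interpolation=cv2.INTER_CUBIC);hsv=cv2.cvtColor(u,cv2.COLOR_BGR2HSV)
m=cv2.inRange(hsv,(10,140,90),(32,255,255))
c=cv2.convexHull(np.vstack([k for k in cv2.findContours(m,0,2)[0] if cv2.contourArea(k)>300]))
for q in (cv2.boxPoints(cv2.minAreaRect(c)),cv2.approxPolyN(c,4,ensure_convex=True).reshape(-1,2)):
    P=plane("top",(q+.5)/8-.5+[192,245],48)[:,:2];e=np.roll(P,-1,0)-P
    print(P.mean(0).round(1),np.linalg.norm(e,axis=1).round(1),((np.degrees(np.arctan2(e[:,1],e[:,0]))+45)%90-45).round(1))
E
```

```text
[553.8 137.8] [32.1 32.  32.  31.9] [-14.1 -15.2 -14.3 -15.1]
[553.8 137.9] [32.1 31.3 31.6 32.7] [-16.2 -14.3 -13.7 -13.4]
```

The spindle is at -14.7° and the recess at -15.1°, both modulo 90°, so the valve is fully open. The key stands home, so I'll hand in.

```bash
python3 -c "
from h import *
print(manip.sign_off())"
```

```text
the job is handed in; nothing more can be done
None
```

The gas is on: the key stands fully home in the socket, the valve is turned to its open stop, and the robot is clear. I handed in at about 23 s of the 72 s.

- **Grasp:** I took the steel key from the wooden stand. The first closing missed, because the fingertips sit about 30 mm higher than the stated tool frame implies. I saw this in the side view, went lower and gripped it.
- **Insertion:** The key slid in and met the socket floor at the height expected for fully home, with about 7 N of push.
- **Turning:** I turned it anticlockwise until the torque climbed from about 0.12 to 0.25 N m, then eased back and let go. That is under the 0.3 N m limit.

**Last checks:**
- **Valve:** the spindle is square with the box to within about 0.5°, so fully open.
- **Key:** the bar is where a home key should be, at 81° against 81.2° expected at the stop with full play.
- **Bystanders:** I did not re-measure the jar, crucible and steel block. A rough before-and-after picture comparison showed only moderate differences (mean 10–17 grey levels), which could be the arm's shadow. I felt no contact with them.
- **Disagreements:** the tool-frame height above. The stop also came about 2–4° later on the tool's angle than I predicted, probably from twist in the grip.

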